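# Dress the last lamp of the menorah and set its switch bank

## Task

First take the spare glass from the trivet and set it down gently and upright in the menorah's one empty seat. Then set the seven little slide switches, which stand in the same left-to-right order as the lamps: every lamp with a glass fully on (switch pushed up the slope, towards the lamps), every lamp under a metal cap fully off (switch down, away from the lamps). Leave the other glasses, the caps, and the things round about where they are.

Things in the scene. Friction and masses are not known exactly. Their poses are not given: they have to be found in the camera images.
- menorah_o (a point): Seven-lamp aluminium menorah, fixed. Point on the sill below the middle of the lamp row; its switch side (-x) faces away from the robot, x points roughly at the robot, y along the row to the left as seen facing the switch side, z up. Foot 360 (y) x 135 mm; lamp bar 360 x 70 mm, top 117 mm up. Seven round seats at x = 0, y = +150, +100, +50, 0, -50, -100, -150 mm: lamps 1 to 7. Each is a pocket 42 mm wide, 4 mm deep, floor 113 mm up.
- panel_mid (a point): Middle of the switch panel's surface (axes as menorah_o): 38 mm along its -x, 40 mm up. Panel 250 mm (y) x 64 mm, rises at 35 deg towards the robot. Switches 1 to 7 at y = +102 to -102 mm, 34 mm apart, left to right like the lamps. The bar's front edge (x -35, z 105 mm) and lamps stand above: lean the gripper's body out away from the robot, about square to the panel.
- empty_seat (a point): The one empty lamp seat: middle of its pocket floor (z up). It may be seat 3, 4 or 7.
- spare_c (a point): The spare glass, loose, upright on the trivet: open plain glass cup, 32 mm diameter at the foot and 34 mm at the rim, 52 mm high, 3 mm wall, about 70 g. The point is at its centre, 26 mm above its underside; z is its axis.
- trivet_o (a point): Bystander: hard round silicone trivet, dark, 130 mm diameter, 8 mm thick, fixed; point at the middle of its underside on the sill.
- lighter_c (a point): Bystander: chrome lighter lying flat, loose, 56 x 36 x 13 mm; its centre.
- jar_c (a point): Bystander: closed glass jar, loose, 64 mm diameter, 85 mm high; centre, 42 mm above its underside.
- pot_o (a point): Bystander: terracotta pot with a plant, fixed, 96 mm diameter, 140 mm high with leaves; middle of its underside.
- glass_a_c (a point): A glass like the spare one (34 mm diameter, 52 mm high), loose, already standing in seat 1 or 5; its centre, 26 mm above its underside.
- cap_a_c (a point): Solid aluminium cap with a low dome and small ball on top, loose, 34 mm diameter, 39 mm high, standing in seat 1 or 5; its centre, 19 mm above its underside.
- glass_b_c (a point): A glass like the spare one (34 mm diameter, 52 mm high), loose, already standing in seat 2 or 6; its centre, 26 mm above its underside.
- cap_b_c (a point): Solid aluminium cap with a low dome and small ball on top, loose, 34 mm diameter, 39 mm high, standing in seat 2 or 6; its centre, 19 mm above its underside.
- glass_c_c (a point): A glass like the spare one (34 mm diameter, 52 mm high), loose, already standing in seat 3, 4 or 7; its centre, 26 mm above its underside.
- cap_c_c (a point): Solid aluminium cap with a low dome and small ball on top, loose, 34 mm diameter, 39 mm high, standing in seat 3, 4 or 7; its centre, 19 mm above its underside.
- sw1 (a joint): Slide switch 1 (number 1 from the left, facing the panel): travel in m along the panel's slope, 0 = off (down the slope), 0.018 = on (up, towards the lamps); stops at both. Its black knob is 9 mm wide along the row, 10 mm along the slope and stands 16 mm out of the panel; half-way through its travel (0.009) it is at the middle of the slope. Stiff: moves at about 1.5 N and stays where it is left, no spring.
- sw1_knob (a point): The knob of switch 1, one of the two end ones; the other knobs lie on the line between these two, give or take their travel. Point at the knob's centre, 8 mm above the panel's surface. Its x axis points up the slope (the on direction), z along the panel's outward normal.
- sw2 (a joint): Slide switch 2 (number 2 from the left, facing the panel): travel in m along the panel's slope, 0 = off (down the slope), 0.018 = on (up, towards the lamps); stops at both. Its black knob is 9 mm wide along the row, 10 mm along the slope and stands 16 mm out of the panel; half-way through its travel (0.009) it is at the middle of the slope. Stiff: moves at about 1.5 N and stays where it is left, no spring.
- sw3 (a joint): Slide switch 3 (number 3 from the left, facing the panel): travel in m along the panel's slope, 0 = off (down the slope), 0.018 = on (up, towards the lamps); stops at both. Its black knob is 9 mm wide along the row, 10 mm along the slope and stands 16 mm out of the panel; half-way through its travel (0.009) it is at the middle of the slope. Stiff: moves at about 1.5 N and stays where it is left, no spring.
- sw4 (a joint): Slide switch 4 (number 4 from the left, facing the panel): travel in m along the panel's slope, 0 = off (down the slope), 0.018 = on (up, towards the lamps); stops at both. Its black knob is 9 mm wide along the row, 10 mm along the slope and stands 16 mm out of the panel; half-way through its travel (0.009) it is at the middle of the slope. Stiff: moves at about 1.5 N and stays where it is left, no spring.
- sw5 (a joint): Slide switch 5 (number 5 from the left, facing the panel): travel in m along the panel's slope, 0 = off (down the slope), 0.018 = on (up, towards the lamps); stops at both. Its black knob is 9 mm wide along the row, 10 mm along the slope and stands 16 mm out of the panel; half-way through its travel (0.009) it is at the middle of the slope. Stiff: moves at about 1.5 N and stays where it is left, no spring.
- sw6 (a joint): Slide switch 6 (number 6 from the left, facing the panel): travel in m along the panel's slope, 0 = off (down the slope), 0.018 = on (up, towards the lamps); stops at both. Its black knob is 9 mm wide along the row, 10 mm along the slope and stands 16 mm out of the panel; half-way through its travel (0.009) it is at the middle of the slope. Stiff: moves at about 1.5 N and stays where it is left, no spring.
- sw7 (a joint): Slide switch 7 (number 7 from the left, facing the panel): travel in m along the panel's slope, 0 = off (down the slope), 0.018 = on (up, towards the lamps); stops at both. Its black knob is 9 mm wide along the row, 10 mm along the slope and stands 16 mm out of the panel; half-way through its travel (0.009) it is at the middle of the slope. Stiff: moves at about 1.5 N and stays where it is left, no spring.
- sw7_knob (a point): The knob of switch 7, one of the two end ones; the other knobs lie on the line between these two, give or take their travel. Point at the knob's centre, 8 mm above the panel's surface. Its x axis points up the slope (the on direction), z along the panel's outward normal.
Mind the look-alikes: they are no part of the job. Leave any pink or yellow look-alike of the part that bears cap_b_c alone.

How it is judged (in metres and radians):
On the way, in this order (a step that is already met when the one before it is completed fails the run):
1. the spare glass stands released and upright in the empty seat (horizontal distance between spare_c and empty_seat below 0.008 m and z of spare_c in the frame of empty_seat between 0.022 and 0.03 m and angle between spare_c's own z axis and vertical below 0.08 rad and contact force between the fingers and spare below 0.05 N), for 0.2 s.
2. every switch is on under a glass and off under a cap (((y of cap_a_c in the frame of menorah_o above 0.05 m and value of joint sw1 below 0.004 m and value of joint sw5 above 0.014 m) or (y of cap_a_c in the frame of menorah_o below 0.05 m and value of joint sw5 below 0.004 m and value of joint sw1 above 0.014 m)) and ((y of cap_b_c in the frame of menorah_o above 0 m and value of joint sw2 below 0.004 m and value of joint sw6 above 0.014 m) or (y of cap_b_c in the frame of menorah_o below 0 m and value of joint sw6 below 0.004 m and value of joint sw2 above 0.014 m)) and ((y of cap_c_c in the frame of menorah_o above 0.025 m and value of joint sw3 below 0.004 m and value of joint each of sw4, sw7 above 0.014 m) or (y of cap_c_c in the frame of menorah_o between -0.075 and 0.025 m and value of joint sw4 below 0.004 m and value of joint each of sw3, sw7 above 0.014 m) or (y of cap_c_c in the frame of menorah_o below -0.075 m and value of joint sw7 below 0.004 m and value of joint each of sw3, sw4 above 0.014 m))), for 0.2 s.
At the end, for the whole second after the job is handed in: The spare glass is at rest, released and upright (0.08 rad) on the floor of the once empty seat, within 8 mm of its middle; switches of lamps with a glass are on (over 14 of 18 mm), of capped lamps off (under 4 mm); other glasses and caps are within 12 mm of their starts (all of step 1 and all of step 2 and linear speed of spare below 0.02 m/s and distance of each of glass_a_c, glass_b_c, glass_c_c, cap_a_c, cap_b_c, cap_c_c from where it was at the start of the episode below 0.012 m); the robot touches nothing.
It fails at once if another glass or a cap is knocked over, lifted or shifted by 25 mm (distance of any of glass_a_c, glass_b_c, glass_c_c, cap_a_c, cap_b_c, cap_c_c from where it was at the start of the episode above 0.025 m or angle between any of glass_a_c, glass_b_c, glass_c_c, cap_a_c, cap_b_c, cap_c_c's own z axis and vertical above 0.5 rad).
It fails at once if the spare glass is tipped over (angle between spare_c's own z axis and vertical above 0.8 rad).
It fails at once if the spare glass is dropped into the seat (faster than 0.5 m/s close above it) (horizontal distance between spare_c and empty_seat below 0.02 m and z of spare_c in the frame of empty_seat below 0.06 m and linear speed of spare above 0.5 m/s).
It fails at once if the lighter or the jar is shifted by 30 mm (distance of any of lighter_c, jar_c from where it was at the start of the episode above 0.03 m).
It also fails if it takes over 56 s, if anything falls off the work surface, if the arm or the gripper's body presses on something with over 40 N, if the wrist force passes 120 N, or if a joint passes its speed limit or range.

## Robot

A 6-joint arm with a two-finger parallel gripper is mounted at the origin on the work surface. World frame = base frame: x ahead of the robot, y to its left, z up, the work surface at z = 0. Lengths are in mm, angles in rad, forces in N, time in s.
With the tool pointing down it reaches from about 350 to 875 mm from the base axis. Payload 4.2 kg.
Tool frame: the origin (TCP) lies midway between the tips of the shut fingers; the grasp point (between the pads) lies 19 mm behind it; z points along the fingers, y is the direction in which the jaws open and shut (so a half turn about z gives the same grasp; the last joint's range is limited). The gripper opens to 85 mm and grips with 20 to 120 N. Pads are 22 mm wide; open, the fingers measure 114 mm over their backs; the gripper's body (76 mm by 85 mm) begins 54 mm behind the grasp point. The pads swing forward as they close: fully open they stand 13 mm farther back than shut.
Start: joints at [1.439, 0.385, 0.008, 0, -1.194, -0.259], TCP at [238.047, 577.869, 231.312] pointing down, gripper open.
Joint ranges: [-3.14, 3.14], [-1.21, 2.06], [-1.07, 1.41], [-3.16, 2.05], [-2.99, -0.16], [-3.1, 3.1]. Speed limits (rad/s): [2.79, 2.79, 3.14, 3.14, 3.14, 3.14].

## Interface

Orientations are given as a unit quaternion [x, y, z, w].
In Python, from bench import arm gives the robot as it stands. The module is installed in compiled form; this text tells all that it offers.
- The arm moves only by the tool drive_tool, never from a script. Its argument "moves" is a list that holds one entry, the list of rows, each a list of 7 numbers: the opening, from 0 (shut) to 1 (fully open), then the shift along the tool's x, y, z in m, then the turn, a rotation vector about the tool's x, y, z in rad. In form: [[[hand, dx, dy, dz, wx, wy, wz], ...]]. A call has 1 to 20 rows; each row shifts and turns the pose as measured when the row begins, along the tool's axes as they then stand; what a row does not reach is not made up. A row lasts 1/10 s, in which the tool goes at most 50 mm and 8.59 degrees, less where a joint would pass 70% of its speed; a pose out of reach is approached as far as the arm can. A call with a gripper value outside its range is refused whole. The fingers move at their own pace and stop on an object; the grip force is fixed at half the most. Time passes only in rows, so rows that do not move let the fingers close. It gives the time, the measured TCP pose, the force and the opening at its end, in the units of the state.
- arm.read_state(): the state, without advancing time (a new reading comes with each control period).
- arm.get_image(name): name is "scene" or "side" or "wrist"; returns (picture, depth): 480x640x3 uint8, red, green, blue; 480x640 float32, mm along the optical axis (not along the pixel's ray), 0 where there is no reading.
- arm.camera_params(name): a dict with "fov_y" (degrees; the focal length in pixels is half the picture's height over the tangent of half this angle, whatever the lens; pixels are square), "cx", "cy" (the principal point, pixels), "k1" (the pictures are not rectified: a ray, as slopes to the right and down, at radius r is drawn at 1 + k1 r^2 times it, then the intrinsics apply), "world_from_camera" (4x4, takes a point from camera to world coordinates); the wrist camera has in their place "T_tool_cam" (4x4, takes a point from camera to tool coordinates, whose origin is the TCP and whose axes are the flange's). Camera axes: x right, y down, z forward; pixel columns grow to the right and rows downward; lengths in mm; the calibration is good to about 2 mm. A picture is of the moment at which its call begins: read the wrist's pose just before it. camera_params takes no time and is no camera call.
- arm.job_done(): hands the job in, once; it reports no verdict.
The state is a dict: "clock": time; "joints": joint angles; "joint_vel": joint speeds; "joint_efforts": joint torques, N m; "position": TCP position; "ee_rot": TCP orientation; "contact_force": force on the tool from outside, world axes, zero at the start; "wrist_torque": the same for the moment, N m; "gripper_width": finger opening in mm.
Only numpy, scipy, OpenCV 4.12 (cv2) and the standard library are available. Lean on these libraries where they do the work, as an engineer would, in place of code of your own. Each camera call takes 0.05 s, during which the arm holds its last target.

## Working session

There is one attempt and no reset: what is moved stays moved. The work goes in short steps, Python scripts to look and compute and a tool call to move; the robot and the scene stay as the last step left them, time stands still between calls to the robot, and variables do not carry over. Pictures are saved under pics/ and viewed, and the job is handed in when it is done.

Besides the shell and the picture viewer there is one more tool, called after "Request:" by a JSON object that holds its "method" and its "body". drive_tool: Moves the arm, as the interface text tells. Its arguments: {"type":"object","properties":{"moves":{"type":"array","items":{"type":"array","items":{"type":"array","items":{"type":"number"}}}}},"required":["moves"]}

```bash
mkdir -p pics
cat > h.py <<'E'
import numpy as np, cv2
from bench import arm
from scipy.spatial.transform import Rotation as R
def save(n,f):
    p,d=arm.get_image(n); cv2.imwrite(f'pics/{f}.png',p[:,:,::-1]); np.savez(f'pics/{f}.npz',p=p,d=d); return p,d
def cam(n,st=None):
    c=arm.camera_params(n); F=240/np.tan(np.radians(c['fov_y'])/2)
    if 'world_from_camera' in c: T=np.array(c['world_from_camera'])
    else:
        st=st or arm.read_state(); W=np.eye(4); W[:3,:3]=R.from_quat(st['ee_rot']).as_matrix(); W[:3,3]=st['position']; T=W@np.array(c['T_tool_cam'])
    K=np.array([[F,0,c['cx']],[0,F,c['cy']],[0,0,1]]); return K,c['k1'],T
def ray(C,u,v):
    K,k1,T=C; x=(u-K[0,2])/K[0,0]; y=(v-K[1,2])/K[1,1]; rd=np.hypot(x,y); r=rd
    for _ in range(30): r=rd/(1+k1*r*r)
    s=r/rd if rd>0 else 1
    return T[:3,3], T[:3,:3]@np.array([x*s,y*s,1])
def onz(C,u,v,z):
    o,d=ray(C,u,v); return o+d*(z-o[2])/d[2]
def proj(C,P):
    K,k1,T=C; p=T[:3,:3].T@(np.asarray(P,float)-T[:3,3]); a=p[:2]/p[2]; a=a*(1+k1*a@a); return K[0,0]*a[0]+K[0,2],K[1,1]*a[1]+K[1,2]
def pt(C,d,u,v):
    o,r=ray(C,u,v); return o+r*d[int(round(v)),int(round(u))]
E
python3 - <<'E'
from h import *
np.set_printoptions(precision=3,suppress=True)
s=arm.read_state(); print(s)
for n in('scene','side','wrist'):
    save(n,n+'0'); print(n,cam(n))
E
```

```text
{'clock': 0.0, 'joints': array([ 1.439,  0.386,  0.007, -0.001, -1.194, -0.259]), 'joint_vel': array([ 0.001, -0.001, -0.001,  0.001, -0.001,  0.001]), 'joint_efforts': array([ -0.001, -39.229,  18.839,   4.186,  -0.005,  -0.   ]), 'position': array([237.838, 577.337, 230.216]), 'ee_rot': array([ 0.981, -0.194, -0.   ,  0.001]), 'contact_force': array([-1.089,  1.053,  0.599]), 'wrist_torque': array([0.025, 0.085, 0.012]), 'gripper_width': 85.29318465399126}
scene (array([[559.398,   0.   , 318.277],
       [  0.   , 559.398, 237.766],
       [  0.   ,   0.   ,   1.   ]]), -0.16435141790122945, array([[  -0.114,    0.621,   -0.776, 1603.67 ],
       [   0.993,    0.054,   -0.103,  137.595],
       [  -0.022,   -0.782,   -0.622,  964.722],
       [   0.   ,    0.   ,    0.   ,    1.   ]]))
side (array([[550.199,   0.   , 317.589],
       [  0.   , 550.199, 238.173],
       [  0.   ,   0.   ,   1.   ]]), -0.12918879571539485, array([[   0.885,   -0.297,    0.359,  142.006],
       [  -0.466,   -0.55 ,    0.693, -721.255],
       [  -0.008,   -0.78 ,   -0.625,  791.901],
       [   0.   ,    0.   ,    0.   ,    1.   ]]))
wrist (array([[395.844,   0.   , 319.544],
       [  0.   , 395.844, 241.182],
       [  0.   ,   0.   ,   1.   ]]), -0.0027837205053896593, array([[ -0.381,  -0.877,  -0.292, 313.783],
       [ -0.925,   0.362,   0.117, 545.262],
       [  0.003,   0.315,  -0.949, 372.839],
       [  0.   ,   0.   ,   0.   ,   1.   ]]))
```

View pics/scene0.png

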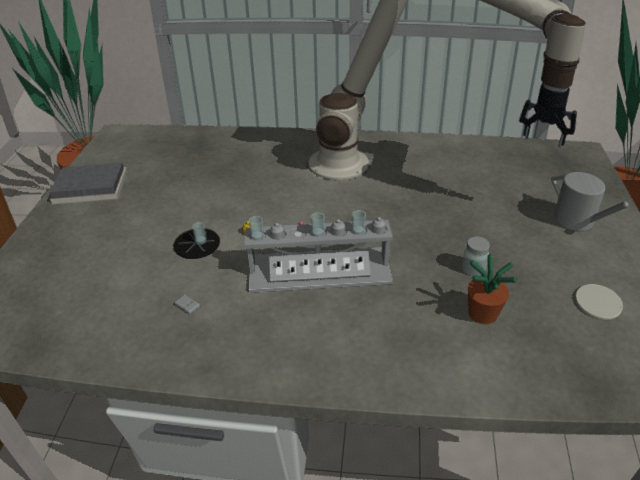

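View pics/side0.png

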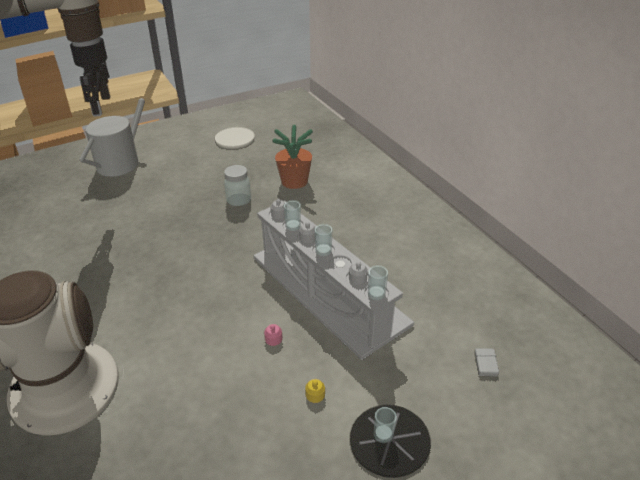

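View pics/wrist0.png

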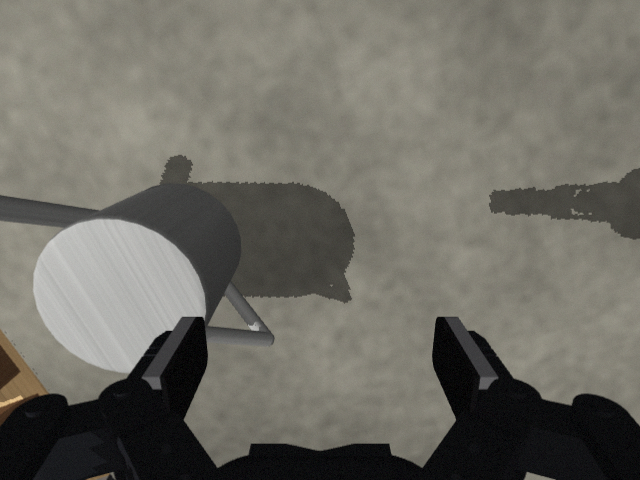

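Scene view, left to right: glass (257,226), cap (277,230), empty seat (298,232), glass (318,223), cap (338,228), glass (358,221), cap (380,226). The spare glass is on the trivet at (199,233). In the side view the spare glass is at (385,423) and the empty seat at (341,264). Next I'll zoom in and measure.

```bash
python3 - <<'E'
import cv2
a=cv2.imread('pics/scene0.png')[195:305,230:405]; cv2.imwrite('pics/sc_z.png',cv2.resize(a,(787,495),interpolation=cv2.INTER_CUBIC))
a=cv2.imread('pics/side0.png')[190:470,240:500]; cv2.imwrite('pics/si_z.png',cv2.resize(a,None,fx=2.1,fy=2.1,interpolation=cv2.INTER_CUBIC))
E
python3 - <<'E'
from h import *
np.set_printoptions(precision=1,suppress=True)
S=cam('side');C=cam('scene')
print('trivet side',onz(S,390,441,8),'scene',onz(C,197,243,8))
print('spare rim side',onz(S,385,415,60),'scene',onz(C,199,226,60))
print('seat3',onz(S,341,264,115),onz(C,298,234,115))
d=np.load('pics/scene0.npz')['d']
for u,v in [(252,237),(388,234),(320,265),(320,235)]: print(pt(C,d,u,v))
print('yellow',onz(S,316,392,15),'pink',onz(S,274,337,15))
print('lighter',onz(S,486,363,6),onz(C,187,304,6),'jar',onz(S,237,188,42),'pot',onz(C,487,305,50))
E
```

```text
trivet side [ 453.9 -360.7    8. ] scene [ 462.9 -350.8    8. ]
spare rim side [ 451.1 -343.1   60. ] scene [ 452.8 -339.6   60. ]
seat3 [533.1 -59.6 115. ] [533.9 -53.9 115. ]
[ 561.3 -163.6  119.8]
[515.  166.7 115.1]
[563.2   2.5  43.4]
[534.6   0.8 116. ]
yellow [ 392.3 -226.2   15. ] pink [380.4 -81.1  15. ]
lighter [ 692.7 -312.7    6. ] [ 693.9 -310.1    6. ] jar [489.4 380.4  42. ] pot [676.5 401.4  50. ]
```

View pics/sc_z.png

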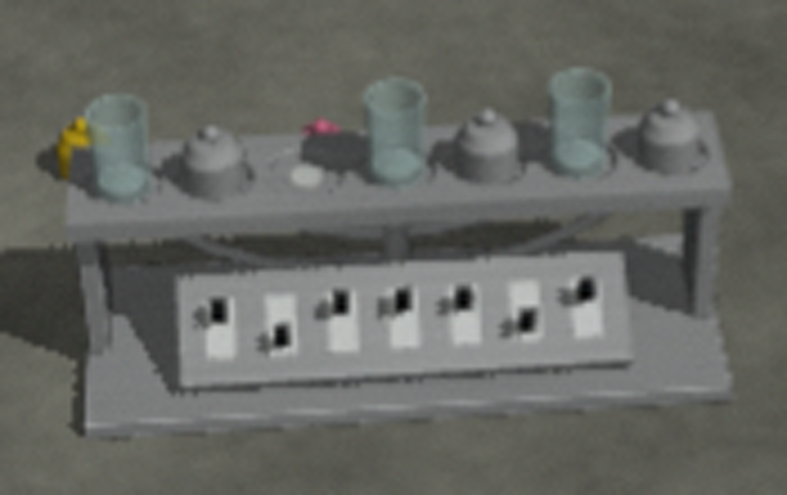

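View pics/si_z.png

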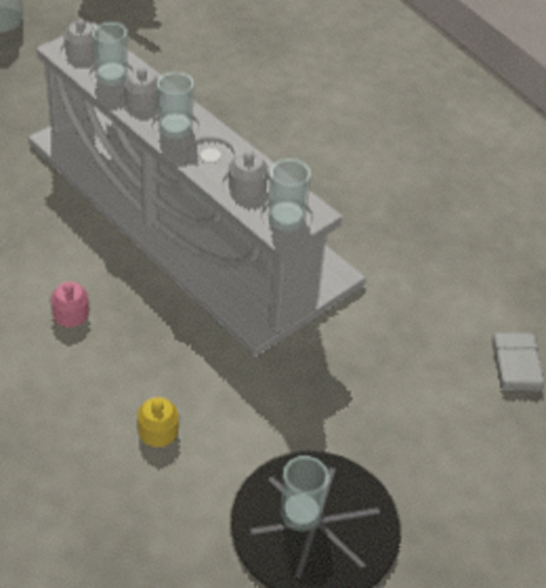

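Run:
```python
from h import *
np.set_printoptions(precision=1,suppress=True)
C=cam('scene');S=cam('side')
f=lambda x,y:(230+x/4.5,195+y/4.5)
a=onz(C,*f(67,220),117);b=onz(C,*f(730,184),117);print(a,b,np.degrees(np.arctan2(*(b-a)[:2])))
g=lambda x,y:(240+x/2.1,190+y/2.1)
print('seat3 side floor',onz(S,*g(210,155),113),'scene',onz(C,*f(306,175),113))
a=onz(S,*g(258,350),0);b=onz(S,*g(30,143),0);print(a,b,np.degrees(np.arctan2(*(b-a)[:2])))
# caps balltop z=152
P=[onz(C,*f(x,y),150) for x,y in((210,133),(489,117),(672,105))];print(P)
P=[onz(S,*g(x,y),150) for x,y in((249,160),(141,75),(81,27))];print(P)
P=[onz(S,*g(x,y),165) for x,y in((290,172),(176,84),(112,34))];print(P)
print('spare',onz(S,*g(305,468),60),onz(S,*g(301,512),14))
```

```text
[ 585.9 -176.4  117. ] [524.1 177.  117. ] -9.915617503696284
seat3 side floor [532.9 -56.3 113. ] scene [531.  -54.4 113. ]
[ 508.3 -188.4    0. ] [440.7 160.5   0. ] -10.967063968174738
[array([ 545.7, -102.9,  150. ]), array([518.8,  45.3, 150. ]), array([499.5, 143.4, 150. ])]
[array([ 537.1, -113.6,  150. ]), array([510.6,  33.6, 150. ]), array([494.2, 129.4, 150. ])]
[array([ 549.5, -156. ,  165. ]), array([523.3, -10.5, 165. ]), array([506.7,  85.3, 165. ])]
spare [ 453.5 -340.    60. ] [ 449.3 -347.5   14. ]
```

```bash
cat >> h.py <<'E'
def plan(p1,q1=None,n=None,hand=1.0,vmax=45,wmax=.13):
    "print rows (straight line + slerp) from present pose to p1 [mm], q1"
    import json
    s=arm.read_state(); p0=np.array(s['position']); R0=R.from_quat(s['ee_rot']); R1=R0 if q1 is None else q1
    rv=(R0.inv()*R1).as_rotvec(); D=np.linalg.norm(np.array(p1)-p0); 
    n=n or int(max(np.ceil(D/vmax),np.ceil(np.linalg.norm(rv)/wmax),1))
    rows=[]
    for i in range(n):
        Ri=R0*R.from_rotvec(rv*i/n); d=Ri.inv().apply((np.array(p1)-p0)/n)/1000
        rows.append([hand]+[round(float(x),4) for x in d]+[round(float(x),4) for x in rv/n])
    print(n,'rows, dist',D.round(1),'rv',rv.round(3))
    print(json.dumps(rows).replace(' ',''))
def Rt(yaw,lean=0):
    "tool x toward azimuth yaw deg; z down, lean = outward lean of body about tool x deg"
    a=np.radians(yaw); x=np.array([np.cos(a),np.sin(a),0]); z=np.array([0,0,-1.]); y=np.cross(z,x)
    return R.from_matrix(np.stack([x,y,z],1))*R.from_rotvec([np.radians(lean),0,0])
E
python3 - <<'E'
from h import *
plan([450,-300,290],Rt(-79.9),n=21)
E
```

```text
21 rows, dist 904.7 rv [ 2.000e-03 -1.000e-03  1.004e+00]
[[1.0,0.0253,0.0348,-0.0028,0.0001,-0.0,0.0478],[1.0,0.0269,0.0335,-0.0028,0.0001,-0.0,0.0478],[1.0,0.0285,0.0322,-0.0028,0.0001,-0.0,0.0478],[1.0,0.03,0.0308,-0.0028,0.0001,-0.0,0.0478],[1.0,0.0314,0.0294,-0.0028,0.0001,-0.0,0.0478],[1.0,0.0328,0.0278,-0.0028,0.0001,-0.0,0.0478],[1.0,0.0341,0.0262,-0.0028,0.0001,-0.0,0.0478],[1.0,0.0353,0.0246,-0.0028,0.0001,-0.0,0.0478],[1.0,0.0364,0.0229,-0.0028,0.0001,-0.0,0.0478],[1.0,0.0375,0.0211,-0.0028,0.0001,-0.0,0.0478],[1.0,0.0384,0.0193,-0.0028,0.0001,-0.0,0.0478],[1.0,0.0393,0.0174,-0.0028,0.0001,-0.0,0.0478],[1.0,0.0401,0.0155,-0.0028,0.0001,-0.0,0.0478],[1.0,0.0408,0.0136,-0.0028,0.0001,-0.0,0.0478],[1.0,0.0414,0.0116,-0.0028,0.0001,-0.0,0.0478],[1.0,0.0419,0.0096,-0.0028,0.0001,-0.0,0.0478],[1.0,0.0423,0.0076,-0.0028,0.0001,-0.0,0.0478],[1.0,0.0426,0.0056,-0.0028,0.0001,-0.0,0.0478],[1.0,0.0428,0.0035,-0.0028,0.0001,-0.0,0.0478],[1.0,0.043,0.0015,-0.0028,0.0001,-0.0,0.0478],[1.0,0.043,-0.0006,-0.0028,0.0001,-0.0,0.0478]]
```

Request:
{"method": "drive_tool", "body": {"moves": [[[1, 0.025, 0.035, -0.01, 0, 0, 0.048], [1, 0.027, 0.0335, -0.01, 0, 0, 0.048], [1, 0.0285, 0.032, -0.01, 0, 0, 0.048], [1, 0.03, 0.031, -0.01, 0, 0, 0.048], [1, 0.031, 0.029, -0.01, 0, 0, 0.048], [1, 0.033, 0.028, -0.003, 0, 0, 0.048], [1, 0.034, 0.026, -0.003, 0, 0, 0.048], [1, 0.035, 0.025, 0, 0, 0, 0.048], [1, 0.036, 0.023, 0, 0, 0, 0.048], [1, 0.0375, 0.021, 0, 0, 0, 0.048], [1, 0.038, 0.019, 0, 0, 0, 0.048], [1, 0.039, 0.017, 0, 0, 0, 0.048], [1, 0.04, 0.0155, 0, 0, 0, 0.048], [1, 0.041, 0.0135, 0, 0, 0, 0.048], [1, 0.041, 0.0115, 0, 0, 0, 0.048], [1, 0.042, 0.01, 0, 0, 0, 0.048], [1, 0.042, 0.0075, 0, 0, 0, 0.048], [1, 0.0425, 0.0055, 0, 0, 0, 0.048], [1, 0.043, 0.0035, 0, 0, 0, 0.048], [1, 0.043, 0.0015, 0, 0, 0, 0.048]]]}}

```text
clock: 2.15
position: [424.2, -290.7, 289.8]
ee_rot: [0.771, -0.637, 0.003, 0.0]
contact_force: [0.7, 0.6, -0.5]
gripper_width: 85.1
```

Run:
```python
from h import *
np.set_printoptions(precision=3,suppress=True)
s=arm.read_state(); print(s['joints'])
save('wrist','w1'); np.save('pics/w1_s.npy',s,allow_pickle=True)
```

```text
[-0.283  0.153 -0.165  0.003 -1.247  0.472]
```

View pics/w1.png

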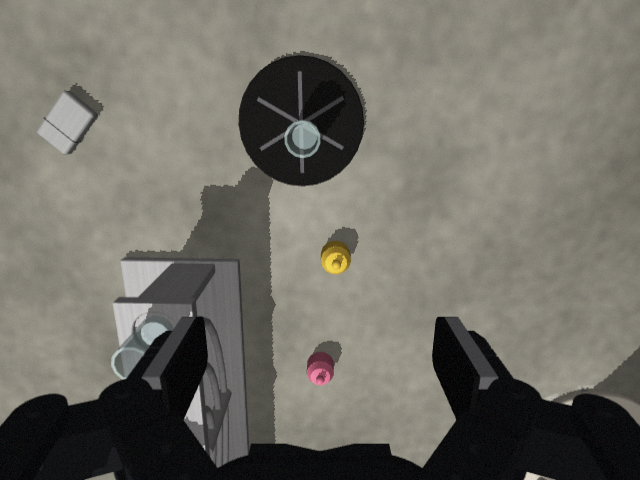

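Wrist view: spare glass at (302,138) on the trivet at (302,121). The yellow cap (336,258) and the pink cap (320,368) are the look-alikes. I'll fit the glass rim circle.

Run:
```python
from h import *
np.set_printoptions(precision=1,suppress=True)
s=np.load('pics/w1_s.npy',allow_pickle=True).item(); C=cam('wrist',s)
p=cv2.imread('pics/w1.png')[90:190,240:370]; cv2.imwrite('pics/w1z.png',cv2.resize(p,None,fx=6,fy=6,interpolation=cv2.INTER_CUBIC))
hsv=cv2.cvtColor(cv2.imread('pics/w1.png'),cv2.COLOR_BGR2HSV)
m=((hsv[...,0]>70)&(hsv[...,0]<110)&(hsv[...,1]>25)&(hsv[...,2]>70)).astype(np.uint8); m[200:]=0; m[:90]=0; m[:,:260]=0; m[:,350:]=0
ys,xs=np.nonzero(m); print(len(xs),xs.min(),xs.max(),ys.min(),ys.max())
print('trivet',onz(C,302,120.5,8))
for u,v,z in((302.5,138,60),): print(onz(C,u,v,z))
print(s['position'],R.from_quat(s['ee_rot']).as_matrix())
```

```text
228 285 319 123 157
trivet [ 457.3 -360.2    8. ]
[ 452.  -346.6   60. ]
[ 424.2 -290.7  289.8] [[ 0.2 -1.   0. ]
 [-1.  -0.2 -0. ]
 [ 0.  -0.  -1. ]]
```

View pics/w1z.png

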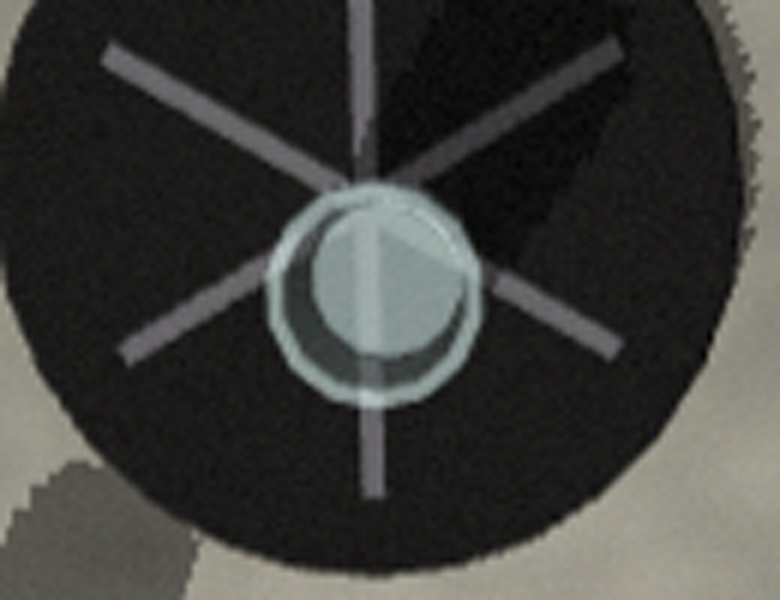

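Run:
```python
from h import *
s=np.load('pics/w1_s.npy',allow_pickle=True).item(); C=cam('wrist',s)
print(onz(C,302.6,139.3,60),onz(C,304.7,137,14))
plan([452,-344.5,95],Rt(-79.9),n=7)
```

```text
[ 451.71624357 -345.46738829   60.        ] [ 451.47608917 -344.95469663   14.        ]
7 rows, dist 201.7 rv [-0.002 -0.008  0.009]
[[1.0,0.0074,-0.0024,0.0278,-0.0003,-0.0011,0.0012],[1.0,0.0074,-0.0024,0.0278,-0.0003,-0.0011,0.0012],[1.0,0.0074,-0.0024,0.0277,-0.0003,-0.0011,0.0012],[1.0,0.0074,-0.0024,0.0277,-0.0003,-0.0011,0.0012],[1.0,0.0075,-0.0025,0.0277,-0.0003,-0.0011,0.0012],[1.0,0.0075,-0.0025,0.0277,-0.0003,-0.0011,0.0012],[1.0,0.0075,-0.0025,0.0277,-0.0003,-0.0011,0.0012]]
```

Request:
{"method": "drive_tool", "body": {"moves": [[[1, 0.0075, -0.0025, 0.028, 0, -0.001, 0.001], [1, 0.0075, -0.0025, 0.028, 0, -0.001, 0.001], [1, 0.0075, -0.0025, 0.028, 0, -0.001, 0.001], [1, 0.0075, -0.0025, 0.028, 0, -0.001, 0.001], [1, 0.0075, -0.0025, 0.028, 0, -0.001, 0.001], [1, 0.0075, -0.0025, 0.028, 0, -0.001, 0.001], [1, 0.0075, -0.0025, 0.028, 0, -0.001, 0.001], [1, 0, 0, 0, 0, 0, 0]]]}}

```text
clock: 3.0
position: [452.5, -350.6, 84.6]
ee_rot: [0.764, -0.645, 0.0, -0.001]
contact_force: [-0.2, 0.7, -0.5]
gripper_width: 85.5
```

Run:
```python
from h import *
s=arm.read_state(); print(s['position'],R.from_quat(s['ee_rot']).as_matrix()); save('wrist','w2'); np.save('pics/w2_s.npy',s,allow_pickle=True)
C=cam('wrist',s)
print(proj(C,[451.7,-345.3,60]))
plan([452,-345,25],Rt(-79.9),n=3)
```

```text
[ 452.51713619 -350.63606021   84.57347112] [[ 1.68486552e-01 -9.85703487e-01  9.57987847e-04]
 [-9.85703599e-01 -1.68485589e-01  1.01097650e-03]
 [-8.35115916e-04 -1.11462801e-03 -9.99999030e-01]]
(np.float64(320.62095096069766), np.float64(307.6858881942363))
3 rows, dist 62.1 rv [-0.004 -0.002 -0.006]
[[1.0,-0.0021,0.0003,0.0206,-0.0013,-0.0006,-0.002],[1.0,-0.0021,0.0002,0.0206,-0.0013,-0.0006,-0.002],[1.0,-0.0021,0.0002,0.0206,-0.0013,-0.0006,-0.002]]
```

View pics/w2.png

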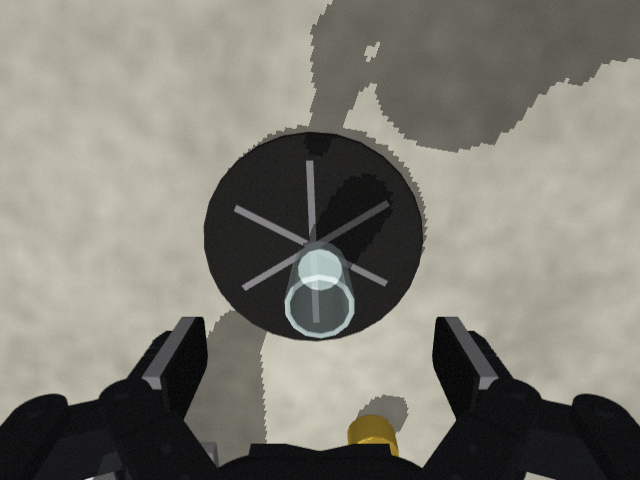

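The rim is at (319.5,305), within about 1 mm of the prediction. Descending to grasp.

Request:
{"method": "drive_tool", "body": {"moves": [[[1, -0.0015, 0, 0.019, 0, 0, 0], [1, -0.0015, 0, 0.019, 0, 0, 0], [1, -0.0015, 0, 0.015, 0, 0, 0], [1, 0, 0, 0, 0, 0, 0], [1, 0, 0, 0, 0, 0, 0]]]}}

```text
clock: 3.55
position: [458.4, -348.1, 42.0]
ee_rot: [0.766, -0.643, 0.009, -0.002]
contact_force: [-0.3, 0.6, 0.2]
gripper_width: 85.7
```

Run:
```python
from h import *
s=arm.read_state(); print(s['position'],s['joints'],s['joint_vel'],s['contact_force'])
plan([451.5,-346,25],Rt(-79.9),n=2)
```

```text
[ 458.3590911  -348.12206997   41.99615845] [-0.36725353  0.49705651 -0.35619622  0.00278722 -0.69827174  0.53888742] [ 4.21845883e-03 -1.17274473e-02  3.19953316e-05 -3.64939615e-03
 -1.07153849e-02 -1.79329709e-03] [-0.27553588  0.5658716   0.19463334]
2 rows, dist 18.5 rv [-0.016 -0.011 -0.003]
[[1.0,-0.0017,0.0033,0.0084,-0.0078,-0.0057,-0.0013],[1.0,-0.0017,0.0033,0.0085,-0.0078,-0.0057,-0.0013]]
```

Request:
{"method": "drive_tool", "body": {"moves": [[[1, -0.0017, 0.0035, 0.0085, -0.008, -0.006, -0.001], [1, -0.0017, 0.0035, 0.0085, -0.008, -0.006, -0.001], [1, 0, 0, 0, 0, 0, 0]]]}}

```text
clock: 3.85
position: [452.6, -346.6, 27.6]
ee_rot: [0.767, -0.642, 0.002, -0.001]
contact_force: [-0.4, -0.3, 0.5]
gripper_width: 85.0
```

Request:
{"method": "drive_tool", "body": {"moves": [[[0.5, 0, 0, 0.001, 0, 0, 0], [0.4, 0, 0, 0.001, 0, 0, 0], [0.3, 0, 0, 0, 0, 0, 0], [0.2, 0, 0, 0, 0, 0, 0], [0.2, 0, 0, 0, 0, 0, 0], [0.2, 0, 0, 0, 0, 0, 0]]]}}

```text
clock: 4.45
position: [452.6, -347.0, 26.0]
ee_rot: [0.767, -0.642, 0.002, -0.001]
contact_force: [-0.1, 0.7, -0.2]
gripper_width: 31.4
```

Run:
```python
from h import *
s=arm.read_state(); print(s['position'],s['gripper_width']); save('wrist','w3');np.save('pics/w3_s.npy',s,allow_pickle=True)
```

```text
[ 452.64457761 -346.98959958   25.9672692 ] 31.371075989523497
```

View pics/w3.png

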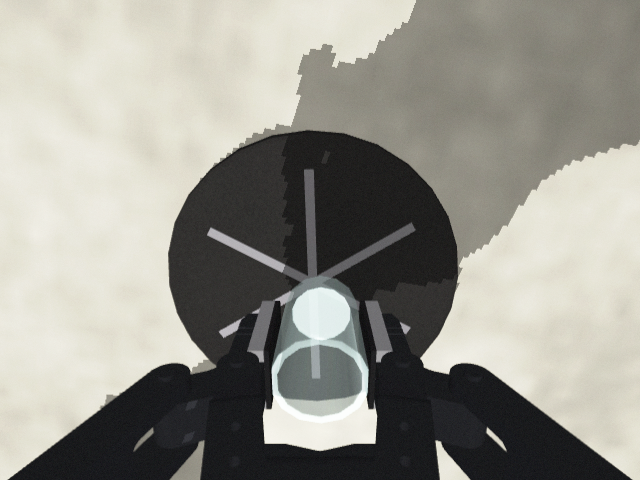

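Run:
```python
from h import *
s=np.load('pics/w3_s.npy',allow_pickle=True).item(); C=cam('wrist',s)
T=R.from_quat(s['ee_rot'])
print('rim in tool',T.inv().apply(onz(C,320,380,60)-s['position']),'bottom',T.inv().apply(onz(C,321,314,14)-s['position']))
plan([450,-346,265],Rt(-79.9),n=6,hand=0.)
```

```text
rim in tool [ -0.75814826  -0.44490006 -34.03340599] bottom [-1.79651105  0.06856355 11.96225301]
6 rows, dist 239.1 rv [-0.004 -0.003  0.   ]
[[0.0,-0.0001,0.0002,-0.0398,-0.0007,-0.0005,0.0001],[0.0,-0.0001,0.0003,-0.0398,-0.0007,-0.0005,0.0001],[0.0,-0.0002,0.0003,-0.0398,-0.0007,-0.0005,0.0001],[0.0,-0.0002,0.0003,-0.0398,-0.0007,-0.0005,0.0001],[0.0,-0.0002,0.0004,-0.0398,-0.0007,-0.0005,0.0001],[0.0,-0.0002,0.0004,-0.0398,-0.0007,-0.0005,0.0001]]
```

Request:
{"method": "drive_tool", "body": {"moves": [[[0, 0, 0, -0.01, 0, 0, 0], [0, 0, 0, -0.025, 0, 0, 0], [0, 0, 0, -0.04, 0, 0, 0], [0, 0, 0, -0.04, 0, 0, 0], [0, 0, 0, -0.04, 0, 0, 0], [0, 0, 0, -0.04, 0, 0, 0], [0, 0, 0, -0.03, 0, 0, 0], [0, 0, 0, 0, 0, 0, 0]]]}}

```text
clock: 5.3
position: [450.2, -346.3, 263.2]
ee_rot: [0.767, -0.642, 0.002, -0.0]
contact_force: [0.3, -0.5, 0.5]
gripper_width: 31.8
```

Run:
```python
from h import *
print(arm.read_state()['gripper_width']);plan([512,40,265],Rt(-80),n=11,hand=0.)
```

```text
31.791538646951757
11 rows, dist 391.2 rv [-0.002 -0.002  0.002]
[[0.0,-0.0336,-0.0117,-0.0002,-0.0002,-0.0002,0.0002],[0.0,-0.0336,-0.0117,-0.0002,-0.0002,-0.0002,0.0002],[0.0,-0.0336,-0.0117,-0.0002,-0.0002,-0.0002,0.0002],[0.0,-0.0336,-0.0117,-0.0002,-0.0002,-0.0002,0.0002],[0.0,-0.0336,-0.0117,-0.0002,-0.0002,-0.0002,0.0002],[0.0,-0.0336,-0.0117,-0.0002,-0.0002,-0.0002,0.0002],[0.0,-0.0336,-0.0117,-0.0002,-0.0002,-0.0002,0.0002],[0.0,-0.0336,-0.0116,-0.0002,-0.0002,-0.0002,0.0002],[0.0,-0.0336,-0.0116,-0.0002,-0.0002,-0.0002,0.0002],[0.0,-0.0336,-0.0116,-0.0002,-0.0002,-0.0002,0.0002],[0.0,-0.0336,-0.0116,-0.0002,-0.0002,-0.0002,0.0002]]
```

Request:
{"method": "drive_tool", "body": {"moves": [[[0, -0.015, -0.006, 0, 0, 0, 0], [0, -0.03, -0.011, 0, 0, 0, 0], [0, -0.034, -0.012, 0, 0, 0, 0], [0, -0.034, -0.012, 0, 0, 0, 0], [0, -0.034, -0.012, 0, 0, 0, 0], [0, -0.034, -0.012, 0, 0, 0, 0], [0, -0.034, -0.012, 0, 0, 0, 0], [0, -0.034, -0.012, 0, 0, 0, 0], [0, -0.034, -0.012, 0, 0, 0, 0], [0, -0.034, -0.012, 0, 0, 0, 0], [0, -0.03, -0.011, 0, 0, 0, 0], [0, -0.015, -0.006, 0, 0, 0, 0], [0, 0, 0, 0, 0, 0, 0]]]}}

```text
clock: 6.6
position: [505.1, 56.1, 249.9]
ee_rot: [0.766, -0.642, -0.009, 0.007]
contact_force: [-0.1, 0.2, -1.7]
gripper_width: 31.5
```

Run:
```python
from h import *
s=arm.read_state(); print(s['position'],s['gripper_width'],s['joints']); save('wrist','w4');np.save('pics/w4_s.npy',s,allow_pickle=True)
```

```text
[505.08235073  56.06832402 249.86268057] 31.465468647160677 [ 0.42419845  0.18334637 -0.22360327 -0.01088606 -1.18490997 -0.24429662]
```

View pics/w4.png

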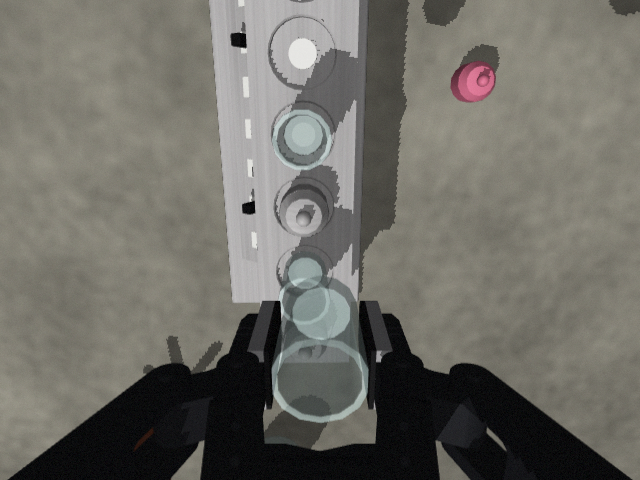

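The empty seat (ring and bright disc) is at (302,52). The glass in seat 4 is at (302,138), the cap in seat 5 at (304,208) and the pink look-alike at (473,81).

Run:
```python
from h import *
np.set_printoptions(precision=1,suppress=True)
p=cv2.imread('pics/w4.png'); a=p[0:250,200:380]; cv2.imwrite('pics/w4z.png',cv2.resize(a,None,fx=2.4*1,fy=2.4,interpolation=cv2.INTER_CUBIC))
s=np.load('pics/w4_s.npy',allow_pickle=True).item(); C=cam('wrist',s)
g=cv2.cvtColor(p,cv2.COLOR_BGR2GRAY); m=(g>215).astype(np.uint8); n,l,st,c=cv2.connectedComponentsWithStats(m[:100])
for i in range(1,n):
    if st[i,4]>150: print(st[i],c[i],onz(C,*c[i],113))
print('ring',onz(C,302.5,52,117))
print('g4 rim',onz(C,302,139,165),'floor',onz(C,303,133,117),'cap5 ball',onz(C,304.5,217,150))
# bar edges at z=117: left edge, right edge
print('edge R',onz(C,365,20,117),onz(C,360,250,117))
print('bar end',onz(C,310,303,117))
```

```text
[289  39  27  30 655] [302.   53.3] [534.1 -57.6 113. ]
ring [533.7 -57.9 117. ]
g4 rim [525.1  -8.7 165. ] floor [525.4  -9.1 117. ] cap5 ball [515.9  39.3 150. ]
edge R [498.6 -82.5 117. ] [470.3  66.1 117. ]
bar end [499.5 115.1 117. ]
```

View pics/w4z.png

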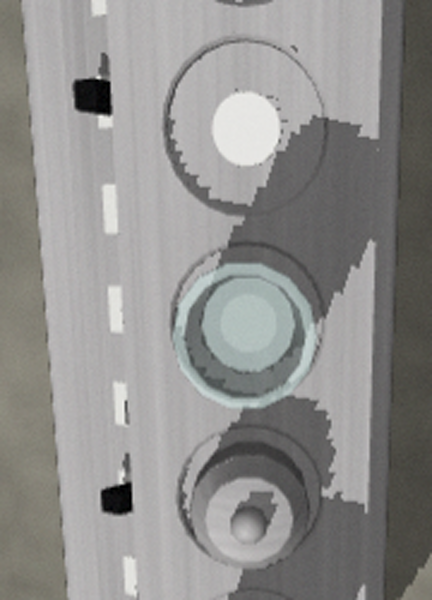

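Run:
```python
from h import *
plan([533.8,-58.7,245],Rt(-79.6),n=4,hand=0.)
```

```text
4 rows, dist 117.7 rv [ 0.024  0.005 -0.007]
[[0.0,0.0293,-0.0022,0.001,0.0059,0.0011,-0.0016],[0.0,0.0293,-0.0022,0.001,0.0059,0.0011,-0.0016],[0.0,0.0293,-0.0021,0.0011,0.0059,0.0011,-0.0016],[0.0,0.0293,-0.0021,0.0011,0.0059,0.0011,-0.0016]]
```

Request:
{"method": "drive_tool", "body": {"moves": [[[0, 0.015, -0.001, 0.001, 0.006, 0.001, -0.002], [0, 0.025, -0.002, 0.001, 0.006, 0.001, -0.002], [0, 0.025, -0.002, 0.001, 0.006, 0.001, -0.002], [0, 0.025, -0.002, 0.001, 0.006, 0.001, -0.001], [0, 0.02, -0.001, 0.001, 0, 0, 0], [0, 0.005, 0, 0, 0, 0, 0], [0, 0, 0, 0, 0, 0, 0]]]}}

```text
clock: 7.35
position: [528.4, -68.9, 240.9]
ee_rot: [0.766, -0.642, -0.002, 0.003]
contact_force: [0.3, 0.2, -0.4]
gripper_width: 31.0
```

Run:
```python
from h import *
plan([533.8,-58.7,185],Rt(-79.6),n=4,hand=0.)
```

```text
4 rows, dist 57.1 rv [ 0.007 -0.    -0.006]
[[0.0,-0.0023,-0.0019,0.014,0.0016,-0.0001,-0.0014],[0.0,-0.0023,-0.0019,0.014,0.0016,-0.0001,-0.0014],[0.0,-0.0023,-0.0018,0.014,0.0016,-0.0001,-0.0014],[0.0,-0.0023,-0.0018,0.014,0.0016,-0.0001,-0.0014]]
```

Request:
{"method": "drive_tool", "body": {"moves": [[[0, -0.003, -0.002, 0.011, 0.002, 0, -0.002], [0, -0.003, -0.002, 0.011, 0.002, 0, -0.002], [0, -0.003, -0.002, 0.011, 0.002, 0, -0.002], [0, -0.001, -0.001, 0.008, 0, 0, 0], [0, 0, 0, 0, 0, 0, 0]]]}}

```text
clock: 7.85
position: [531.6, -55.6, 195.2]
ee_rot: [0.769, -0.639, -0.001, 0.001]
contact_force: [-0.3, 0.6, -0.1]
gripper_width: 31.4
```

Run:
```python
from h import *
plan([533.8,-58.7,180],Rt(-79.6),n=2,hand=0.)
s=arm.read_state(); print(s['position']); save('wrist','w5');np.save('pics/w5_s.npy',s,allow_pickle=True)
```

```text
2 rows, dist 15.7 rv [0.002 0.001 0.002]
[[0.0,0.0017,-0.0008,0.0076,0.0012,0.0004,0.0011],[0.0,0.0017,-0.0008,0.0076,0.0012,0.0004,0.0011]]
[531.64353497 -55.58561165 195.21558496]
```

View pics/w5.png

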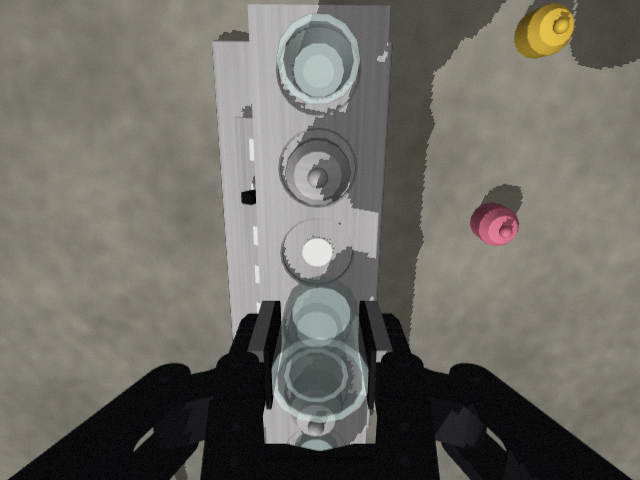

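Run:
```python
from h import *
np.set_printoptions(precision=1,suppress=True)
s=np.load('pics/w5_s.npy',allow_pickle=True).item(); C=cam('wrist',s)
print('disc',onz(C,317.5,252,113),'ring',onz(C,317.5,250,117),'g1',onz(C,318,58,165),onz(C,319,71,119),'cap2',onz(C,318,177,150))
z=s['position'][2]; print('held bottom',onz(C,320.5,314,z-12),'rim',onz(C,320,380,z+34))
```

```text
disc [533.5 -56.9 113. ] ring [533.9 -59.5 117. ] g1 [ 551.5 -156.2  165. ] [ 550.9 -155.5  119. ] cap2 [ 542.4 -107.2  150. ]
held bottom [531.4 -53.8 183.2] rim [532.  -54.7 229.2]
```

Request:
{"method": "drive_tool", "body": {"moves": [[[0, 0.002, -0.0007, 0.008, 0, 0, 0.001], [0, 0.002, -0.0007, 0.01, 0, 0, 0.001], [0, 0, 0, 0.01, 0, 0, 0], [0, 0, 0, 0.008, 0, 0, 0], [0, 0, 0, 0, 0, 0, 0]]]}}

```text
clock: 8.4
position: [534.6, -59.3, 157.2]
ee_rot: [0.769, -0.64, -0.0, -0.0]
contact_force: [0.8, -0.2, -0.9]
gripper_width: 31.5
```

Run:
```python
from h import *
plan([533.7,-59.4,138],Rt(-79.6),n=3,hand=0.)
```

```text
3 rows, dist 19.2 rv [0.    0.001 0.001]
[[0.0,-0.0,0.0003,0.0064,0.0001,0.0002,0.0002],[0.0,-0.0,0.0003,0.0064,0.0001,0.0002,0.0002],[0.0,-0.0,0.0003,0.0064,0.0001,0.0002,0.0002]]
```

Request:
{"method": "drive_tool", "body": {"moves": [[[0, 0, 0.0003, 0.006, 0, 0, 0], [0, 0, 0.0003, 0.006, 0, 0, 0], [0, 0, 0.0003, 0.006, 0, 0, 0], [0, 0, 0, 0, 0, 0, 0]]]}}

```text
clock: 8.8
position: [533.9, -59.6, 137.8]
ee_rot: [0.768, -0.64, -0.0, -0.0]
contact_force: [0.1, 0.3, -0.6]
gripper_width: 31.2
```

Run:
```python
from h import *
plan([533.7,-59.4,131],Rt(-79.6),n=3,hand=0.)
```

```text
3 rows, dist 6.8 rv [-0.  0.  0.]
[[0.0,-0.0001,0.0001,0.0023,-0.0001,0.0001,0.0002],[0.0,-0.0001,0.0001,0.0023,-0.0001,0.0001,0.0002],[0.0,-0.0001,0.0001,0.0023,-0.0001,0.0001,0.0002]]
```

Request:
{"method": "drive_tool", "body": {"moves": [[[0, 0, 0, 0.002, 0, 0, 0], [0, 0, 0, 0.002, 0, 0, 0], [0, 0, 0, 0.0015, 0, 0, 0], [0, 0, 0, 0.001, 0, 0, 0]]]}}

```text
clock: 9.2
position: [534.5, -59.5, 131.4]
ee_rot: [0.769, -0.64, 0.001, -0.001]
contact_force: [0.4, 0.8, -0.8]
gripper_width: 31.1
```

Request:
{"method": "drive_tool", "body": {"moves": [[[0, 0, 0, 0.001, 0, 0, 0], [0, 0, 0, 0.001, 0, 0, 0]]]}}

```text
clock: 9.4
position: [534.6, -59.6, 130.9]
ee_rot: [0.769, -0.639, 0.001, -0.001]
contact_force: [-2.9, 0.7, 7.6]
gripper_width: 31.4
```

Contact at 7.6 N, so it is seated. Releasing.

Request:
{"method": "drive_tool", "body": {"moves": [[[0.45, 0, 0, 0, 0, 0, 0], [0.55, 0, 0, 0, 0, 0, 0], [0.65, 0, 0, 0, 0, 0, 0], [0.65, 0, 0, 0, 0, 0, 0]]]}}

```text
clock: 9.8
position: [535.5, -59.5, 131.5]
ee_rot: [0.769, -0.639, 0.002, -0.002]
contact_force: [-0.1, -0.3, 0.1]
gripper_width: 55.6
```

Run:
```python
from h import *
s=arm.read_state(); print(s['position'],s['gripper_width'],s['contact_force']); save('wrist','w6');np.save('pics/w6_s.npy',s,allow_pickle=True)
```

```text
[535.45181604 -59.5353989  131.54237316] 55.5707422089139 [-0.12822004 -0.33605494  0.14334684]
```

View pics/w6.png

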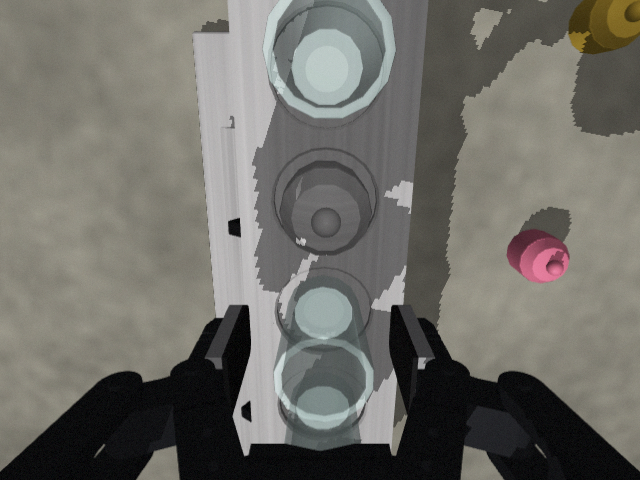

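The glass stands upright inside the pocket ring: base (323,313), rim (323,379), fingers clear. Retreating upwards.

Request:
{"method": "drive_tool", "body": {"moves": [[[0.65, 0, -0.0005, -0.01, 0, 0, 0], [0.65, 0, 0, -0.02, 0, 0, 0], [0.65, 0, 0, -0.03, 0, 0, 0], [0.65, 0, 0, -0.04, 0, 0, 0], [0.65, 0, 0, -0.045, 0, 0, 0], [0.3, 0, 0, -0.02, 0, 0, 0], [0, 0, 0, 0, 0, 0, 0]]]}}

```text
clock: 10.55
position: [535.1, -60.1, 306.2]
ee_rot: [0.769, -0.639, 0.002, -0.001]
contact_force: [1.0, -0.1, 0.4]
gripper_width: 27.5
```

Run:
```python
from h import *
s=arm.read_state(); print(s['position'],s['joints']); save('wrist','w7');np.save('pics/w7_s.npy',s,allow_pickle=True); save('side','si7')
a=cv2.imread('pics/si7.png')[190:390,240:420]; cv2.imwrite('pics/si7z.png',cv2.resize(a,None,fx=2.8,fy=2.8,interpolation=cv2.INTER_CUBIC))
```

```text
[535.0528037  -60.09775383 306.1789269 ] [ 0.19084942  0.18857237 -0.08015109  0.00245162 -1.29778145 -0.0082221 ]
```

View pics/w7.png

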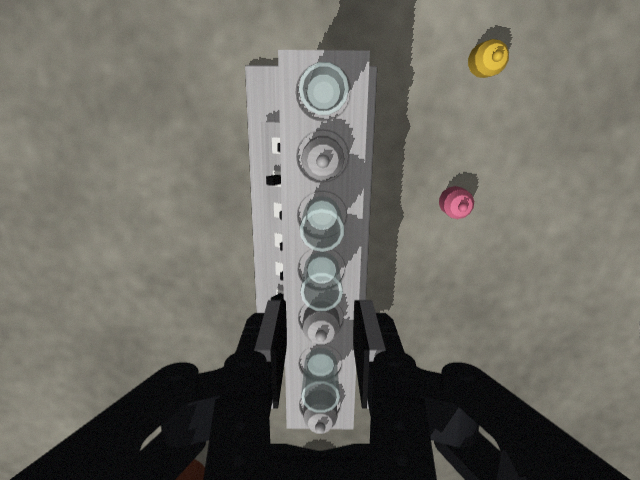

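View pics/si7z.png

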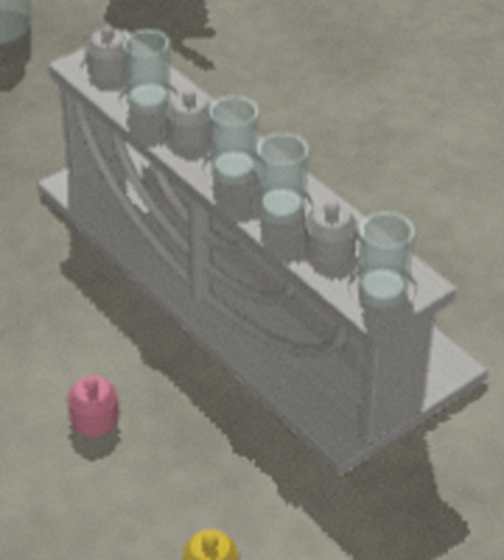

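Side view: the spare glass stands upright in seat 3 between the cap in seat 2 and the glass in seat 4, and nothing else has moved. Next come the switches. I'll go to a staging pose square to the panel with the camera on the outer side.

```bash
cat >> h.py <<'E'
A=np.radians(-10.22)
my=np.array([-np.sin(A),-np.cos(A),0]); mx=np.array([-np.cos(A),np.sin(A),0]); Z=np.array([0,0,1.])
O=np.array([525.,-8.9,0])
c35,s35=np.cos(np.radians(35)),np.sin(np.radians(35))
U=c35*mx+s35*Z; N=-s35*mx+c35*Z; PM=O-38*mx+40*Z
def P(y,s,h): return PM+y*my+s*U+h*N
def Rl(L):
    a=np.radians(L); z=-(np.cos(a)*Z-np.sin(a)*mx); x=-(np.cos(a)*mx+np.sin(a)*Z); return R.from_matrix(np.stack([x,np.cross(z,x),z],1))
def panel(p):
    d=np.asarray(p)-PM; return np.array([d@my,d@U,d@N])
E
python3 - <<'E'
from h import *
print(my,mx,PM,Rl(40).as_matrix())
plan(P(0,-15,150),Rl(40),hand=0.)
E
```

```text
[ 0.17742828 -0.98413373  0.        ] [-0.98413373 -0.17742828  0.        ] [562.39708188  -2.15772541  40.        ] [[ 0.75389018  0.17742828 -0.63258897]
 [ 0.13591795 -0.98413373 -0.1140487 ]
 [-0.64278761  0.         -0.76604444]]
13 rows, dist 208.5 rv [-0.543 -0.547 -1.497]
[[0.0,-0.004,-0.0106,0.0114,-0.0417,-0.0421,-0.1152],[0.0,-0.0022,-0.0114,0.0111,-0.0417,-0.0421,-0.1152],[0.0,-0.0004,-0.012,0.0106,-0.0417,-0.0421,-0.1152],[0.0,0.0014,-0.0124,0.0101,-0.0417,-0.0421,-0.1152],[0.0,0.0033,-0.0125,0.0095,-0.0417,-0.0421,-0.1152],[0.0,0.0051,-0.0124,0.0088,-0.0417,-0.0421,-0.1152],[0.0,0.0069,-0.0121,0.008,-0.0417,-0.0421,-0.1152],[0.0,0.0085,-0.0115,0.0072,-0.0417,-0.0421,-0.1152],[0.0,0.0101,-0.0107,0.0064,-0.0417,-0.0421,-0.1152],[0.0,0.0115,-0.0097,0.0055,-0.0417,-0.0421,-0.1152],[0.0,0.0128,-0.0085,0.0046,-0.0417,-0.0421,-0.1152],[0.0,0.0139,-0.0071,0.0037,-0.0417,-0.0421,-0.1152],[0.0,0.0148,-0.0056,0.0028,-0.0417,-0.0421,-0.1152]]
```

Request:
{"method": "drive_tool", "body": {"moves": [[[0, -0.004, -0.0105, 0.003, -0.042, -0.042, -0.115], [0, -0.002, -0.0115, 0.003, -0.042, -0.042, -0.115], [0, 0, -0.012, 0.003, -0.042, -0.042, -0.115], [0, 0.0015, -0.0125, 0.003, -0.042, -0.042, -0.115], [0, 0.0035, -0.0125, 0.003, -0.042, -0.042, -0.115], [0, 0.005, -0.0125, 0.004, -0.042, -0.042, -0.115], [0, 0.007, -0.012, 0.005, -0.042, -0.042, -0.115], [0, 0.0085, -0.0115, 0.006, -0.042, -0.042, -0.115], [0, 0.01, -0.0105, 0.006, -0.042, -0.042, -0.115], [0, 0.0115, -0.0095, 0.0055, -0.042, -0.042, -0.115], [0, 0.013, -0.0085, 0.0045, -0.042, -0.042, -0.115], [0, 0.014, -0.007, 0.0035, -0.042, -0.042, -0.115], [0, 0.015, -0.0055, 0.003, -0.042, -0.042, -0.115], [0, 0, 0, 0, 0, 0, 0]]]}}

```text
clock: 12.05
position: [652.3, 17.7, 162.4]
ee_rot: [0.918, 0.114, -0.379, 0.029]
contact_force: [1.1, -0.3, -2.0]
gripper_width: 0.2
```

Run:
```python
from h import *
s=arm.read_state(); print(s['position'],s['joints'],panel(s['position']),R.from_quat(s['ee_rot']).as_matrix())
plan(P(0,-15,150),Rl(40),hand=0.)
```

```text
[652.3349793   17.73122452 162.43272466] [ 0.25554034  0.9062899   0.59827828 -0.0448666  -2.04070299  1.55762259] [ -3.61586024  -5.17004881 153.08286625] [[ 0.68733692  0.23032348 -0.68885344]
 [ 0.18695502 -0.9725374  -0.13863197]
 [-0.70186593 -0.03349774 -0.71152099]]
1 rows, dist 10.9 rv [0.012 0.081 0.063]
[[0.0,0.01,0.0042,0.0014,0.0117,0.0813,0.0626]]
```

Close to the target. Taking a picture here.

Run:
```python
from h import *
s=arm.read_state(); save('wrist','w8');np.save('pics/w8_s.npy',s,allow_pickle=True)
```

```text
(no output)
```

View pics/w8.png

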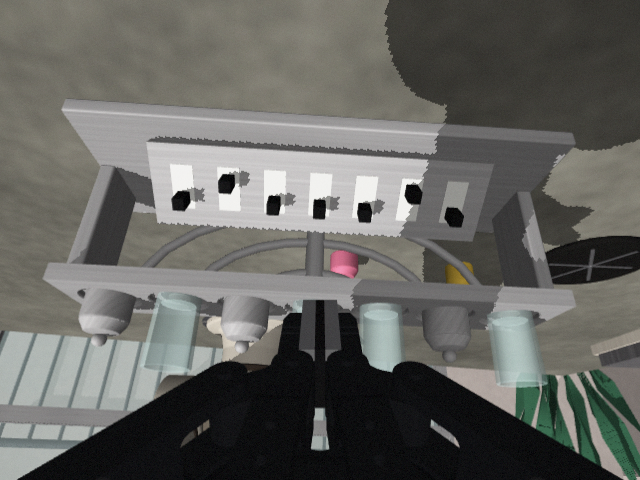

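Wrist view, mirrored so lamp 7 is at left: knobs sw7 (181,200), sw6 (226,183), sw5 (273,205), sw4 (320,208), sw3 (365,211), sw2 (413,194), sw1 (454,216). sw6 and sw2 are down and the rest are up. The caps are at seats 7, 5 and 2.

Run:
```python
from h import *
np.set_printoptions(precision=1,suppress=True)
s=np.load('pics/w8_s.npy',allow_pickle=True).item(); C=cam('wrist',s)
p=cv2.imread('pics/w8.png'); a=p[120:250,130:510]; cv2.imwrite('pics/w8z.png',cv2.resize(a,None,fx=2.1,fy=2.1,interpolation=cv2.INTER_CUBIC))
def onpl(u,v,h):
    o,d=ray(C,u,v); t=((PM+h*N-o)@N)/(d@N); return panel(o+t*d)
g=p.max(2); m=(g<35).astype(np.uint8); m[:150]=0;m[235:]=0;m[:,:150]=0;m[:,490:]=0
n,l,st,c=cv2.connectedComponentsWithStats(m)
for i in range(1,n):
    if st[i,4]>60: print(st[i],c[i],onpl(*c[i],8))
for n_,uv in dict(TL=(149,142),TR=(493,165),BR=(472,241),BL=(158,222)).items(): print(n_,onpl(*uv,0))
```

```text
[219 175  16  18 251] [226.3 183.5] [-68.6  -7.7   8. ]
[405 185  17  19 265] [413.1 193.9] [67.7 -7.9  8. ]
[172 191  18  19 269] [180.9 200.4] [-102.7    7.5    8. ]
[267 196  13  19 220] [273.2 204.9] [-34.7   7.    8. ]
[314 200  12  19 199] [319.1 208.6] [-0.4  7.9  8. ]
[358 203  14  19 228] [364.3 212.2] [33.6  8.8  8. ]
[445 208  19  19 285] [453.7 217. ] [101.6   8.6   8. ]
TL [-123.4  -32.3   -0. ]
TR [124.3 -30.8   0. ]
BR [124.3  32.1  -0. ]
BL [-125.1   30.4   -0. ]
```

View pics/w8z.png

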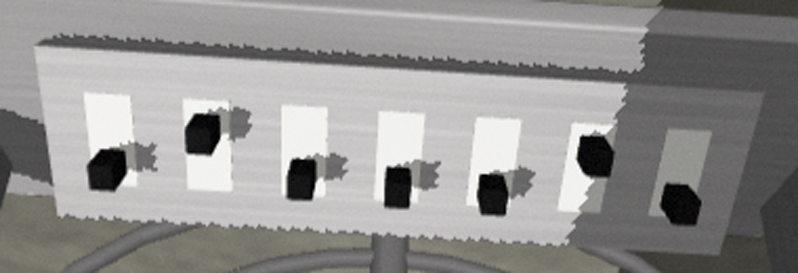

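Run:
```python
from h import *
plan(P(-68,-31,35),Rl(42),n=5,hand=0.)
```

```text
5 rows, dist 138.6 rv [0.012 0.044 0.06 ]
[[0.0,0.01,-0.0128,0.0225,0.0024,0.0089,0.0119],[0.0,0.0097,-0.0129,0.0226,0.0024,0.0089,0.0119],[0.0,0.0093,-0.0129,0.0227,0.0024,0.0089,0.0119],[0.0,0.009,-0.013,0.0228,0.0024,0.0089,0.0119],[0.0,0.0086,-0.013,0.0229,0.0024,0.0089,0.0119]]
```

Request:
{"method": "drive_tool", "body": {"moves": [[[0, 0.01, -0.013, 0.0225, 0.002, 0.009, 0.012], [0, 0.0095, -0.013, 0.0225, 0.002, 0.009, 0.012], [0, 0.0095, -0.013, 0.0225, 0.002, 0.009, 0.012], [0, 0.009, -0.013, 0.0225, 0.002, 0.009, 0.012], [0, 0.0085, -0.013, 0.02, 0.002, 0.009, 0.012], [0, 0, 0, 0, 0, 0, 0], [0, 0, 0, 0, 0, 0, 0]]]}}

```text
clock: 12.8
position: [594.5, 69.6, 52.9]
ee_rot: [0.932, 0.074, -0.354, 0.034]
contact_force: [0.1, 0.6, 0.2]
gripper_width: -0.0
```

Run:
```python
from h import *
s=arm.read_state(); print(panel(s['position']),s['contact_force'])
plan(P(-68,-31,6),Rl(42),n=2,hand=0.)
```

```text
[-64.92582683 -28.92279245  36.00782382] [0.09986521 0.609199   0.21708466]
2 rows, dist 30.2 rv [-0.003 -0.007 -0.019]
[[0.0,0.0027,-0.0015,0.0148,-0.0015,-0.0033,-0.0094],[0.0,0.0028,-0.0015,0.0148,-0.0015,-0.0033,-0.0094]]
```

Request:
{"method": "drive_tool", "body": {"moves": [[[0, 0.002, -0.001, 0.01, -0.001, -0.002, -0.006], [0, 0.002, -0.001, 0.01, -0.001, -0.002, -0.006], [0, 0.002, -0.001, 0.008, -0.001, -0.002, -0.006], [0, 0, 0, 0, 0, 0, 0]]]}}

```text
clock: 13.2
position: [581.2, 68.0, 28.9]
ee_rot: [0.931, 0.082, -0.354, 0.031]
contact_force: [-0.0, -0.1, 0.1]
gripper_width: -0.2
```

Run:
```python
from h import *
s=arm.read_state(); print(panel(s['position']),s['contact_force'])
save('wrist','w9')
plan(P(-68,-7,6),Rl(42),n=8,hand=0.)
```

```text
[-65.67981854 -31.77850969   8.65512098] [-0.02869047 -0.09907753  0.11480551]
8 rows, dist 25.3 rv [-0.002 -0.007 -0.002]
[[0.0,-0.003,-0.0003,0.0008,-0.0002,-0.0009,-0.0002],[0.0,-0.003,-0.0003,0.0008,-0.0002,-0.0009,-0.0002],[0.0,-0.003,-0.0003,0.0008,-0.0002,-0.0009,-0.0002],[0.0,-0.003,-0.0003,0.0008,-0.0002,-0.0009,-0.0002],[0.0,-0.003,-0.0003,0.0008,-0.0002,-0.0009,-0.0002],[0.0,-0.003,-0.0003,0.0008,-0.0002,-0.0009,-0.0002],[0.0,-0.003,-0.0003,0.0008,-0.0002,-0.0009,-0.0002],[0.0,-0.003,-0.0003,0.0008,-0.0002,-0.0009,-0.0002]]
```

View pics/w9.png

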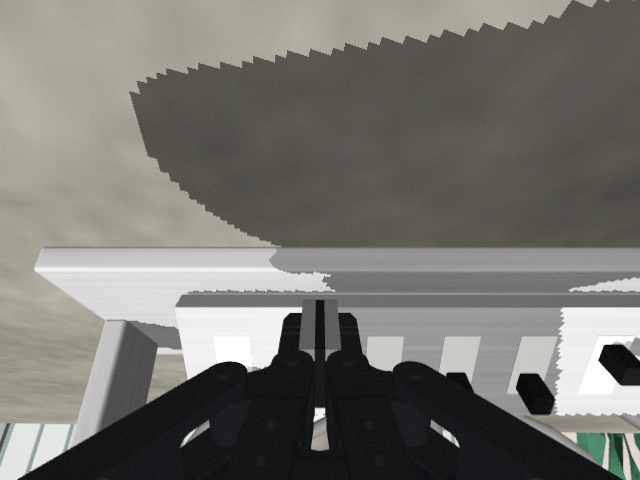

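The shut fingertips (320,305) are below sw6 on the slope. Pushing up.

Request:
{"method": "drive_tool", "body": {"moves": [[[0, -0.004, -0.0005, 0.001, 0, 0, 0], [0, -0.004, -0.0005, 0.001, 0, 0, 0], [0, -0.004, -0.0005, 0.001, 0, 0, 0], [0, -0.004, 0, 0.001, 0, 0, 0], [0, -0.004, 0, 0.001, 0, 0, 0], [0, -0.003, 0, 0.001, 0, 0, 0]]]}}

```text
clock: 13.85
position: [562.3, 65.6, 41.7]
ee_rot: [0.933, 0.082, -0.35, 0.031]
contact_force: [1.6, 0.0, -0.0]
gripper_width: -0.3
```

Run:
```python
from h import *
s=arm.read_state(); print(panel(s['position']),s['contact_force'],s['contact_force']@U)
plan(P(-67,-7,6),Rl(42),n=2,hand=0.)
```

```text
[-66.66412186  -8.74282756   8.22929618] [ 1.55063425  0.01267965 -0.02473286] -1.2660808596325006
2 rows, dist 2.8 rv [-0.    -0.016 -0.002]
[[0.0,-0.0007,-0.0002,0.0012,-0.0002,-0.0078,-0.0009],[0.0,-0.0007,-0.0002,0.0012,-0.0002,-0.0078,-0.0009]]
```

Request:
{"method": "drive_tool", "body": {"moves": [[[0, -0.0015, 0, 0, 0, 0, 0], [0, -0.0015, 0, 0, 0, 0, 0]]]}}

```text
clock: 14.05
position: [560.3, 65.3, 43.4]
ee_rot: [0.933, 0.082, -0.348, 0.031]
contact_force: [4.7, -1.0, -5.4]
gripper_width: -0.0
```

Run:
```python
from h import *
s=arm.read_state(); print(panel(s['position']),s['contact_force'],s['contact_force']@U)
```

```text
[-66.77457743  -6.21629221   8.47604854] [ 4.67961559 -0.99240359 -5.43903634] -6.747962665442687
```

Force rose to 6.7 N, so sw6 is at its stop. Backing off.

Request:
{"method": "drive_tool", "body": {"moves": [[[0, 0.006, 0, 0, 0, 0, 0], [0, 0.004, 0, -0.01, 0, 0, 0], [0, 0, 0, -0.03, 0, 0, 0], [0, 0, 0, -0.03, 0, 0, 0], [0, 0, 0, 0, 0, 0, 0]]]}}

```text
clock: 14.55
position: [611.0, 74.6, 90.0]
ee_rot: [0.93, 0.082, -0.356, 0.032]
contact_force: [-0.2, 1.1, -0.2]
gripper_width: 0.1
```

Run:
```python
from h import *
s=arm.read_state(); print(panel(s['position']),s['contact_force'])
zt=Rl(47).as_matrix()[:,2]
q=P(-34,31,6)-zt*60; print('pre',panel(q))
plan(q,Rl(47),n=3,hand=0.)
```

```text
[-66.92743762 -21.60336288  76.2229397 ] [-0.15778154  1.1307355  -0.20365953]
pre [-34.          18.52529855  64.68885604]
3 rows, dist 53.2 rv [-0.001 -0.09  -0.002]
[[0.0,-0.0128,0.011,0.0054,-0.0004,-0.03,-0.0007],[0.0,-0.0126,0.011,0.0058,-0.0004,-0.03,-0.0007],[0.0,-0.0125,0.011,0.0062,-0.0004,-0.03,-0.0007]]
```

Request:
{"method": "drive_tool", "body": {"moves": [[[0, -0.007, 0.007, 0.001, 0, -0.025, 0], [0, -0.01, 0.009, 0.002, 0, -0.03, 0], [0, -0.01, 0.009, 0.003, 0, -0.025, 0], [0, -0.007, 0.006, 0.003, 0, -0.01, 0], [0, 0, 0, 0, 0, 0, 0]]]}}

```text
clock: 15.05
position: [579.9, 34.7, 106.1]
ee_rot: [0.909, 0.08, -0.407, 0.035]
contact_force: [0.7, -1.2, 0.1]
gripper_width: -0.1
```

Run:
```python
from h import *
s=arm.read_state(); print(panel(s['position']),s['contact_force'])
plan(P(-34,31,7),Rl(47),n=4,hand=0.)
```

```text
[-33.21627419  18.49077257  67.78148875] [ 0.68376963 -1.17460736  0.07838149]
4 rows, dist 62.1 rv [-0.003  0.021 -0.002]
[[0.0,0.0004,-0.0001,0.0155,-0.0008,0.0051,-0.0006],[0.0,0.0003,-0.0002,0.0155,-0.0008,0.0051,-0.0006],[0.0,0.0003,-0.0002,0.0155,-0.0008,0.0051,-0.0006],[0.0,0.0002,-0.0002,0.0155,-0.0008,0.0051,-0.0006]]
```

Request:
{"method": "drive_tool", "body": {"moves": [[[0, 0, 0, 0.01, 0, 0.004, 0], [0, 0, 0, 0.012, 0, 0.004, 0], [0, 0, 0, 0.01, 0, 0.004, 0], [0, 0, 0, 0, 0, 0, 0]]]}}

```text
clock: 15.45
position: [554.4, 29.3, 84.1]
ee_rot: [0.912, 0.079, -0.402, 0.035]
contact_force: [0.0, 0.3, -0.7]
gripper_width: 0.0
```

Run:
```python
from h import *
s=arm.read_state(); print(panel(s['position']),s['contact_force'])
plan(P(-34,31,7),Rl(47),n=4,hand=0.)
```

```text
[-32.38910381  27.19325812  34.84529426] [ 0.00189842  0.31552933 -0.68095093]
4 rows, dist 28.2 rv [-0.004  0.009 -0.003]
[[0.0,0.0006,-0.0004,0.007,-0.0011,0.0023,-0.0008],[0.0,0.0006,-0.0004,0.007,-0.0011,0.0023,-0.0008],[0.0,0.0005,-0.0004,0.007,-0.0011,0.0023,-0.0008],[0.0,0.0005,-0.0004,0.007,-0.0011,0.0023,-0.0008]]
```

Request:
{"method": "drive_tool", "body": {"moves": [[[0, 0.0005, -0.0005, 0.007, -0.001, 0.002, 0], [0, 0.0005, -0.0005, 0.007, -0.001, 0.002, 0], [0, 0.0005, -0.0005, 0.007, -0.001, 0.002, 0], [0, 0.0005, 0, 0.005, 0, 0.002, 0], [0, 0, 0, 0, 0, 0, 0]]]}}

```text
clock: 15.95
position: [535.8, 27.8, 64.0]
ee_rot: [0.914, 0.08, -0.397, 0.036]
contact_force: [-0.2, 0.5, -0.2]
gripper_width: -0.0
```

Run:
```python
from h import *
s=arm.read_state(); print(panel(s['position']),s['contact_force'])
plan(P(-34,9,7),Rl(47),n=6,hand=0.)
save('wrist','w10')
```

```text
[-34.19225056  30.86302481   7.65715037] [-0.17108472  0.49892185 -0.18214151]
6 rows, dist 21.9 rv [-0.001 -0.    -0.003]
[[0.0,0.0036,0.0,-0.0006,-0.0001,-0.0001,-0.0005],[0.0,0.0036,0.0,-0.0006,-0.0001,-0.0001,-0.0005],[0.0,0.0036,0.0,-0.0006,-0.0001,-0.0001,-0.0005],[0.0,0.0036,0.0,-0.0006,-0.0001,-0.0001,-0.0005],[0.0,0.0036,0.0,-0.0007,-0.0001,-0.0001,-0.0005],[0.0,0.0036,0.0,-0.0007,-0.0001,-0.0001,-0.0005]]
```

View pics/w10.png

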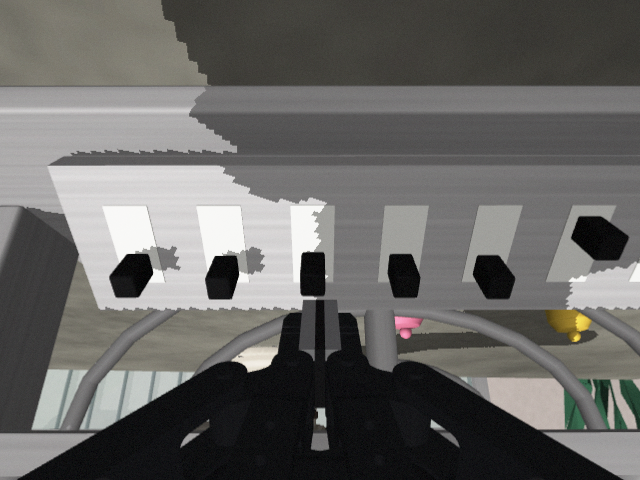

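sw6 is up (222,277). The fingers (320,300) are just upslope of the sw5 knob (313,273). Pushing down.

Request:
{"method": "drive_tool", "body": {"moves": [[[0, 0.004, 0, -0.0007, 0, 0, 0], [0, 0.004, 0, -0.0007, 0, 0, 0], [0, 0.004, 0, -0.0007, 0, 0, 0], [0, 0.004, 0, -0.0007, 0, 0, 0], [0, 0.003, 0, -0.0005, 0, 0, 0]]]}}

```text
clock: 16.5
position: [552.5, 30.6, 52.9]
ee_rot: [0.913, 0.08, -0.397, 0.036]
contact_force: [-1.6, -0.1, 0.9]
gripper_width: -0.3
```

Run:
```python
from h import *
s=arm.read_state(); print(panel(s['position']),s['contact_force'],s['contact_force']@U)
```

```text
[-34.01204234  10.59356756   8.28144418] [-1.62812658 -0.09353105  0.91358608] 1.8501279677970481
```

Request:
{"method": "drive_tool", "body": {"moves": [[[0, 0.002, 0, -0.0003, 0, 0, 0], [0, 0.002, 0, -0.0003, 0, 0, 0]]]}}

```text
clock: 16.7
position: [554.3, 30.9, 51.6]
ee_rot: [0.912, 0.08, -0.401, 0.036]
contact_force: [-6.9, -0.1, 7.9]
gripper_width: -0.1
```

Run:
```python
from h import *
s=arm.read_state(); print(panel(s['position']),s['contact_force'],s['contact_force']@U)
```

```text
[-33.96365737   8.35397419   8.34679776] [-6.88699573 -0.06215282  7.86168732] 10.070299076537433
```

sw5 is at its lower stop (10 N). Backing off and moving to sw7.

Request:
{"method": "drive_tool", "body": {"moves": [[[0, -0.005, 0, 0, 0, 0, 0], [0, -0.002, 0, -0.01, 0, 0, 0], [0, 0, 0, -0.02, 0, 0, 0], [0, 0, 0, -0.015, 0, 0, 0], [0, 0, 0, 0, 0, 0, 0]]]}}

```text
clock: 17.2
position: [586.2, 36.4, 88.4]
ee_rot: [0.914, 0.08, -0.396, 0.036]
contact_force: [-0.1, -0.2, -1.1]
gripper_width: -0.1
```

Run:
```python
from h import *
s=arm.read_state(); print(panel(s['position']),s['contact_force'])
zt=Rl(47).as_matrix()[:,2]
q=P(-102,31,7)-zt*55; print('pre',panel(q))
plan(q,Rl(47),n=4,hand=0.)
```

```text
[-33.69697861   2.99396166  56.95129417] [-0.12127404 -0.17164665 -1.10588767]
pre [-102.           19.56485701   60.79811804]
4 rows, dist 70.4 rv [ 0.001 -0.002 -0.003]
[[0.0,-0.0043,-0.0171,-0.0001,0.0002,-0.0004,-0.0008],[0.0,-0.0043,-0.0171,-0.0001,0.0002,-0.0004,-0.0008],[0.0,-0.0043,-0.0171,-0.0001,0.0002,-0.0004,-0.0008],[0.0,-0.0043,-0.0171,-0.0001,0.0002,-0.0004,-0.0008]]
```

Request:
{"method": "drive_tool", "body": {"moves": [[[0, -0.002, -0.012, 0, 0, 0, 0], [0, -0.003, -0.016, 0, 0, 0, 0], [0, -0.004, -0.016, 0, 0, 0, 0], [0, -0.004, -0.014, 0, 0, 0, 0], [0, -0.003, -0.008, 0, 0, 0, 0], [0, 0, 0, 0, 0, 0, 0]]]}}

```text
clock: 17.8
position: [560.3, 106.6, 100.0]
ee_rot: [0.914, 0.081, -0.396, 0.036]
contact_force: [-0.1, 0.1, -0.4]
gripper_width: 0.5
```

Run:
```python
from h import *
s=arm.read_state(); print(panel(s['position']),s['contact_force'])
plan(P(-102,31,7),Rl(47),n=5,hand=0.)
```

```text
[-107.45534474   20.29778263   58.99697152] [-0.07366999  0.08286813 -0.44589256]
5 rows, dist 53.4 rv [ 0.001 -0.001 -0.001]
[[0.0,0.0001,0.0011,0.0106,0.0002,-0.0003,-0.0003],[0.0,0.0001,0.0011,0.0106,0.0002,-0.0003,-0.0003],[0.0,0.0001,0.0011,0.0106,0.0002,-0.0003,-0.0003],[0.0,0.0001,0.0011,0.0106,0.0002,-0.0003,-0.0003],[0.0,0.0001,0.0011,0.0106,0.0002,-0.0003,-0.0003]]
```

Request:
{"method": "drive_tool", "body": {"moves": [[[0, 0, 0.0015, 0.01, 0, 0, 0], [0, 0, 0.0015, 0.01, 0, 0, 0], [0, 0, 0.0015, 0.01, 0, 0, 0], [0, 0, 0.001, 0.008, 0, 0, 0], [0, 0, 0, 0, 0, 0, 0]]]}}

```text
clock: 18.3
position: [530.4, 93.9, 71.0]
ee_rot: [0.913, 0.08, -0.398, 0.036]
contact_force: [-0.2, -0.6, -0.1]
gripper_width: 0.1
```

Run:
```python
from h import *
s=arm.read_state(); print(panel(s['position']),s['contact_force'])
plan(P(-102,31,7),Rl(47),n=2,hand=0.)
```

```text
[-100.17388191   29.6192826    17.10994718] [-0.18376972 -0.59218893 -0.08930648]
2 rows, dist 10.4 rv [ 0.     0.002 -0.003]
[[0.0,0.0004,-0.0009,0.0051,0.0002,0.0008,-0.0015],[0.0,0.0004,-0.0009,0.0051,0.0002,0.0008,-0.0015]]
```

Request:
{"method": "drive_tool", "body": {"moves": [[[0, 0, -0.001, 0.005, 0, 0, 0], [0, 0, -0.001, 0.004, 0, 0, 0], [0, 0, 0, 0, 0, 0, 0], [0, 0.004, 0, -0.0007, 0, 0, 0], [0, 0.004, 0, -0.0007, 0, 0, 0], [0, 0.004, 0, -0.0007, 0, 0, 0], [0, 0.004, 0, -0.0007, 0, 0, 0], [0, 0.003, 0, -0.0005, 0, 0, 0]]]}}

```text
clock: 19.1
position: [539.4, 96.8, 52.8]
ee_rot: [0.913, 0.08, -0.399, 0.037]
contact_force: [-1.3, 0.0, 1.2]
gripper_width: 0.3
```

Run:
```python
from h import *
s=arm.read_state(); print(panel(s['position']),s['contact_force'],s['contact_force']@U)
```

```text
[-101.42835274   11.46001794    7.54244881] [-1.31652768  0.00290623  1.20828596] 1.753947541110493
```

Request:
{"method": "drive_tool", "body": {"moves": [[[0, 0.002, 0, -0.0003, 0, 0, 0], [0, 0.002, 0, -0.0003, 0, 0, 0], [0, 0.001, 0, 0, 0, 0, 0]]]}}

```text
clock: 19.4
position: [541.8, 97.1, 51.2]
ee_rot: [0.911, 0.08, -0.402, 0.037]
contact_force: [-2.6, 0.5, 4.3]
gripper_width: -0.2
```

Run:
```python
from h import *
s=arm.read_state(); print(panel(s['position']),s['contact_force'],s['contact_force']@U)
```

```text
[-101.35701028    8.61570354    7.62225838] [-2.60090609  0.54549047  4.29294524] 4.479784111027522
```

At the stop at s = 8.6, as with sw5. Backing away out of the panel area, then checking.

Request:
{"method": "drive_tool", "body": {"moves": [[[0, -0.005, 0, 0, 0, 0, 0], [0, -0.001, 0, -0.01, 0, 0, 0], [0, 0, 0, -0.025, 0, 0, 0], [0, 0, 0.01, -0.04, 0, 0, 0], [0, 0, 0.03, -0.04, 0, 0, 0], [0, 0, 0.03, -0.03, 0, 0, 0], [0, 0, 0.02, 0, 0, 0, 0], [0, 0, 0, 0, 0, 0, 0]]]}}

```text
clock: 20.2
position: [666.1, 25.8, 158.0]
ee_rot: [0.914, 0.081, -0.396, 0.038]
contact_force: [-0.2, -0.1, -0.2]
gripper_width: -0.0
```

Run:
```python
from h import *
np.set_printoptions(precision=1,suppress=True)
s=arm.read_state(); C=cam('wrist',s); p,_=save('wrist','w11'); print(panel(s['position'])); save('side','si11'); save('scene','sc11')
def onpl(u,v,h):
    o,d=ray(C,u,v); t=((PM+h*N-o)@N)/(d@N); return panel(o+t*d)
m=(p.max(2)<35).astype(np.uint8)
n,l,st,c=cv2.connectedComponentsWithStats(m)
for i in range(1,n):
    q=onpl(*c[i],8)
    if 60<st[i,4]<3000 and abs(q[0])<120 and abs(q[1])<30: print(q)
a=cv2.imread('pics/si11.png')[190:390,240:420]; cv2.imwrite('pics/si11z.png',cv2.resize(a,None,fx=2.8,fy=2.8,interpolation=cv2.INTER_CUBIC))
```

```text
[ -9.1 -20.  158. ]
[-102.6   -9.7    8. ]
[-34.5  -9.6   8. ]
[67.7 -7.8  8. ]
[101.4   8.4   8. ]
[-68.6   8.6   8. ]
[-0.4  8.1  8. ]
[33.6  9.   8. ]
```

View pics/w11.png

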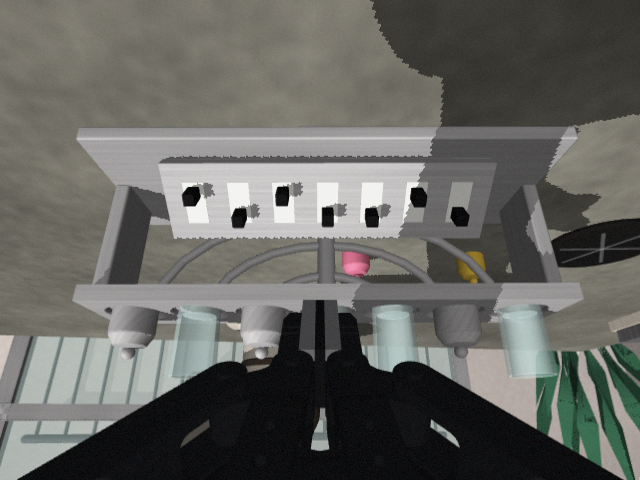

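View pics/si11z.png

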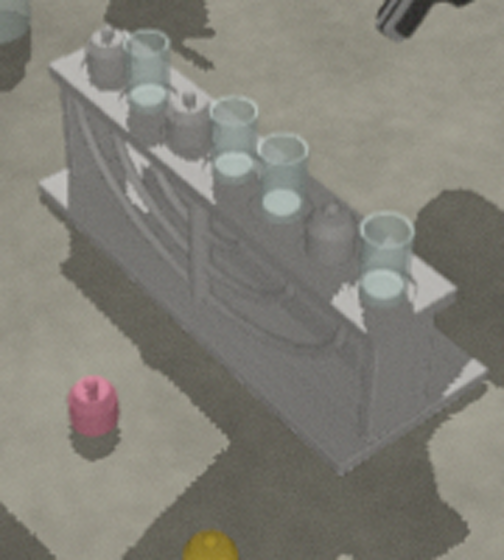

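Run:
```python
from h import *
s=arm.read_state(); print(s['clock'],s['contact_force'],abs(s['joint_vel']).max()); print(arm.job_done())
```

```text
20.35 [-0.06787267  0.75493194 -0.84377812] 0.022428275213068626
the job is handed in; nothing more can be done
None
```

I placed the spare glass in the empty seat 3 and set the switches for all seven lamps, then handed the job in at 20.35 s; it reports no verdict.

- **Glass:** I lowered it until the contact force read 7.6 N, then released it. The wrist and side pictures afterwards show it upright inside the pocket.
- **Switches I moved:** I pushed 6 up and 5 and 7 down, each until the force rose at its stop. Switches 1, 2, 3 and 4 were already on the right side, so I left them alone.
- **Last picture:** Switches 1, 3, 4 and 6 are on (about 8 to 9 mm above mid-slope). Switches 2, 5 and 7 are off (about 8 to 10 mm below).
- **Least certain:** Switch 2 is about 2 mm short of where 5 and 7 sit at their lower stop. That is inside the 4 mm limit, so I did not touch it.
- **Everything else:** The last side picture shows the other glasses and caps, and both look-alikes, standing where they were. I did not measure the lighter and the jar again, but the arm kept clear of them. The fingers ended shut, clear of everything, with no contact force beyond noise.

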